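# Open the dial padlock on the instrument case and present it

## Robot

A 6-joint arm with a two-finger parallel gripper is mounted at the origin on a cart in front of the work surface, level with it; the furniture and walls round the work are solid. World frame = base frame: x ahead of the robot, y to its left, z up, the work surface at z = 0. Lengths are in m, angles in degrees, forces in N, time in s.
With the tool pointing down it reaches from about 0.375 to 0.9 m from the base axis. Payload 3.1 kg.
Tool frame: the origin (TCP) lies at the very end of the fingers, on their centre line; the grasp point (between the pads) lies 19 mm behind it; z points along the fingers, y is the line along which they close (so a half turn about z gives the same grasp; the last joint's range is limited). The gripper opens to 87 mm and grips with 3 to 60 N. Pads are 19 mm wide; open, the fingers measure 117 mm over their backs; the gripper's body (75 mm by 190 mm) begins 51 mm behind the grasp point.
Start: joints at [54.402, 30.224, 82.088, -0, 67.689, -10.227], TCP at [0.268, 0.565, 0.223] pointing down, gripper open.
Joint ranges: [-176.69, 176.69], [-43.24, 126.21], [12.49, 139.97], [-82, 262], [0, 151.66], [-163.58, 163.58]. Speed limits (degrees/s): [159.86, 159.86, 180, 180, 180, 180].

## Interface

Orientations are given as a 3x3 rotation matrix whose columns are the frame's x, y, z axes.
In Python, from rig import bot gives the robot as it stands.
- The arm moves only by the tool move_arm, never from a script. Its argument "increments" is a list of rows, each an object with "xyz": the shift along the tool's x, y, z in mm, a list of three; "roll": the turn about the tool's z in rad; "grip": the opening in per cent of the stroke, from 0 (shut) to 100 (fully open). A call has 1 to 5 rows; each row shifts and turns the commanded pose from where the row before left it, along the tool's axes as they then stand; what a row does not reach is not made up. A row lasts 1/12 s, in which the tool goes at most 41.7 mm and 7.16 degrees, less where a joint would pass 70% of its speed; a pose out of reach is approached as far as the arm can. A call is refused whole if a number of a shift passes 41.7 or a number of a turn 0.125, either way. A call with a gripper value outside its range is refused whole. The fingers move at their own pace and stop on an object; the grip force is fixed at half the most. Time passes only in rows, so rows that do not move let the fingers close. It gives the time, the measured TCP pose, the force, the opening and the grip force at its end, in the units of the state.
- bot.read_state(): the state, without advancing time (a new reading comes with each control period).
- bot.capture(name): name is "side" or "top" or "wrist"; returns (picture, depth): 480x640x3 uint8, red, green, blue; 480x640 float32, m along the optical axis (not along the pixel's ray), 0 where there is no reading.
- bot.camera_model(name): a dict with "intrinsics" (3x3 intrinsics, pixels), "D" ([k1, k2, p1, p2, k3] as OpenCV has them; the pictures are not rectified), "rvec" (rotation vector, rad) and "tvec" (3), from world to camera coordinates, as OpenCV has them; the wrist camera has in their place "tool_from_camera" (4x4, takes a point from camera to tool coordinates, whose origin is the TCP and whose axes are the flange's). Camera axes: x right, y down, z forward; pixel columns grow to the right and rows downward; lengths in m; the calibration is good to about 2 mm. A picture is of the moment at which its call begins: read the wrist's pose just before it. camera_model takes no time and is no camera call.
- bot.hand_in(): hands the job in; it is judged then, once.
Trained networks look in the newest picture that a camera, given by its name, has taken for a name from the list of things; names that differ only in an ending like _2 or _b are one class to them, and where a whole thing is asked for, a point or a joint stands for the part that bears it (a point fixed in the world has none). Each returns a list of dicts, best first, with "conf" (0 to 1); they miss things now and then, are a little off and sometimes report something else, mostly with a low value. They report only what shows in the picture. A call takes as long as a camera call.
- bot.spot_in(label, camera): "at" ([x, y, z] in m, in the coordinates of the camera as it stood for that picture, good to about 4 mm: the middle of the surface that is visible of it).
- bot.trace(label, camera): "mask" (480x640 bool, what is visible of it).
The state is a dict: "time_s": time; "joint_positions": joint angles; "qvel": joint speeds; "tau": joint torques, N m; "position": TCP position; "tcp_rot": TCP orientation; "force": force on the tool from outside, world axes, zero at the start; "moment": the same for the moment, N m; "opening": opening from 0.0 (shut) to 1.0 (fully open); "grasp_force": force on a finger pad.
Only numpy, scipy, OpenCV 4.12 (cv2) and the standard library are available. Lean on these libraries where they do the work, as an engineer would, in place of code of your own. Each camera call takes 0.05 s, during which the arm holds its last target. There are 200 camera calls.

## Task

The small instrument case on the bench is shut with a dial padlock that lies in a nest on its lid. With the shackle still pushed in, turn the dial clockwise, click by click, until its pointer is at the mark on the lock; then pull the shackle out as far as it goes, take the lock out of its nest and present it: finish while still holding the open lock in the gripper, dial upward and level, still, and clear above the case by at least a hand's breadth (10 cm). Do not disturb the jar, the plaster cast and the paste tube that stand around.

Things in the scene. Friction and masses are not known exactly. Their poses are not given: they have to be found in the camera images.
- case: Grey steel instrument case, fixed. Origin on the bench (z = 0) directly below the lock's place; in its own frame it spans x -50..90, y -75..75, z 0..45 mm; x points away from the shackle. On its lid is an aluminium nest plate, 80 x 76 mm, top 55 mm above the bench, in which the lock lies with about 1.5 mm of play.
- nest (a point): Centre of the nest plate's top, 55 mm above the bench, axes as the case's. Round the lock stand cheeks 10 mm high, at its four corners (12 mm long, centred at x +-25, y +-33.5 mm), and stops 10 mm high, 24 mm wide, before and behind it. The middle 35 mm of the lock's -y and +y faces is free down to the plate.
- staple (a point): Fixed steel staple on the case, an upright eye of 4 mm wire round one shackle leg; the point is the eye's centre, 73 mm above the bench, at x -37.5, y 23 mm in the case's frame; the eye is 21 mm wide outside (along y), 13 mm inside, its top 84 mm above the bench.
- lock_center (a point): Centre of the padlock's steel body, 60 (x) x 58 (y) x 34 (z) mm, rounded edges, all loose, about 0.4 kg; 17 mm above its underside. It lies on its back in the nest, dial up, axes as the case's: x away from the shackle, z up. Room to grip it is across y (58 mm). From 15 mm of shackle pull on, the leg is clear of the staple and the lock lifts straight up; before, it is locked.
- dial_grip (a point): Middle of the dial's finger bar, on the dial's vertical axis, 50.5 mm above the lock's underside. The bar is an upright black wing 10 mm thick, 34 mm long, 23 mm high, its top 62 mm above the underside, on a disc 41 mm across whose top is 39 mm above it. The bar lies along this point's x; its pointed end (the pointer) is toward the point's -x, 17 mm from the axis; the other end is blunt.
- dial (a joint): Dial angle, rad, counter-clockwise from above positive. 0 = open notch: the pointer is at the small raised mark on the lock's top on the shackle side (lock -x). 12 equal click notches a turn (0.524 rad apart, about 0.05 N m to pass); left free it snaps to the nearest. It starts 1 to 3 notches above 0, to be turned clockwise. Only within about 0.1 rad of 0 is the shackle released.
- shackle (a joint): How far the shackle is pulled out, m: 0 shut, 0.024 fully out. At a wrong dial position it stops after 2 to 4 mm. At the open notch it slides with about 3 N toward the lock's -x and stays where it is left; between about 3 and 12 mm out it blocks the dial.
- shackle_bar (a point): Middle of the shackle's crossbar: round steel bar 8 mm thick, straight for 34 mm along the lock's y, 73 mm above the bench, 78 mm from the dial's axis toward the lock's -x while shut, over the bench 28 mm in front of the case. The legs run along x at y -23 and +23 mm; inside the bow there is room for a finger, 38 mm wide, 44 mm deep to the lock body (31 mm to the staple).
- jar_center (a point): Upright plastic jar, 54 mm across, 76 mm high, loose; its centre. Leave it alone.
- cast_center (a point): Plaster dental cast, 52 x 58 x 27 mm, loose; its centre. Leave it alone.
- tube_center (a point): Squeeze tube lying flat, 31 x 104 x 24 mm, loose; its centre. Leave it alone.

How it is judged (in metres and radians):
On the way, in this order (a step that is already met when the one before it is completed fails the run):
1. the dial is at the open notch with the shackle still in (value of joint dial between -0.13 and 0.13 rad and value of joint shackle below 0.005 m), for 0.2 s.
2. the shackle is pulled out (value of joint shackle above 0.019 m), for 0.2 s.
At the end, for the whole second after the job is handed in: The gripper's fingers hold the lock (contact force over 2 N), its centre over 140 mm above the bench (nearly 10 cm above the case's lid), at rest (under 0.05 m/s), dial upward within 0.35 rad, shackle pulled out more than 17 mm, and the lock touches no part of the case (value of joint shackle above 0.017 m and height (world z) of lock_center above 0.14 m and angle between lock_center's own z axis and vertical below 0.35 rad and contact force between the fingers and lock above 2 N and contact force between lock and case below 0.1 N and linear speed of lock below 0.05 m/s); the arm keeps its last pose, push and grip.
It fails at once if the lock is torn from its nest while the shackle is in the staple (value of joint shackle below 0.012 m and height (world z) of lock_center above 0.092 m).
It fails at once if the jar is moved (distance of jar_center from where it was at the start of the episode above 0.02 m).
It fails at once if the plaster cast is moved (distance of cast_center from where it was at the start of the episode above 0.02 m).
It fails at once if the paste tube is moved (distance of tube_center from where it was at the start of the episode above 0.02 m).
It also fails if it takes over 58 s, if anything falls off the work surface, if the arm or the gripper's body presses on something with over 40 N, if the wrist force passes 120 N, or if a joint passes its speed limit or range.

## Working session

There is one attempt and no reset: what is moved stays moved. The work goes in short steps, Python scripts to look and compute and a tool call to move; the robot and the scene stay as the last step left them, time stands still between calls to the robot, and variables do not carry over. Pictures are saved under pics/ and viewed, at most 10 in all, crops included, and the job is handed in when it is done.

Besides the shell and the picture viewer there is one more tool, called after "Request:" in YAML: its name, and indented under it one key for each argument. move_arm: Moves the arm, as the interface text tells. Its arguments: {"type":"object","properties":{"increments":{"type":"array"}},"required":["increments"]}

```bash
ls; mkdir -p pics
cat > h.py <<'E'
import numpy as np, cv2
from rig import bot
def cam2world(name,p,st=None):
    m=bot.camera_model(name); p=np.asarray(p,float)
    if name=='wrist':
        st=st or bot.read_state(); T=np.array(m['tool_from_camera'])
        q=T[:3,:3]@p+T[:3,3]; return np.array(st['tcp_rot'])@q+np.array(st['position'])
    R,_=cv2.Rodrigues(np.array(m['rvec'],float)); return R.T@(p-np.array(m['tvec'],float).ravel())
def save(name,fn):
    im,d=bot.capture(name); cv2.imwrite('pics/'+fn,im[:,:,::-1]); return im,d
def cloud(name,d,mask,st=None):
    m=bot.camera_model(name); v,u=np.nonzero(mask&(d>0)); z=d[v,u]
    n=cv2.undistortPoints(np.c_[u,v].astype(float)[:,None],np.array(m['intrinsics']),np.array(m['D']))[:,0]
    P=np.c_[n*z[:,None],z]
    return np.array([cam2world(name,p,st) for p in P]) if len(P) else P
E
python3 - <<'E'
from h import *
np.set_printoptions(precision=4,suppress=True)
st=bot.read_state(); print(st['time_s'],st['position'],st['tcp_rot'],st['opening'])
for c in ['top','side']:
    im,d=save(c,c+'0.png')
    for l in ['case','nest','staple','lock_center','dial_grip','shackle_bar','jar_center','cast_center','tube_center']:
        try:
            for r in bot.spot_in(l,c)[:2]: print(c,l,round(r['conf'],2),cam2world(c,r['at']))
        except Exception as e: print(c,l,e)
E
```

```text
pics
0.0 [0.2673 0.5641 0.2216] [[-0.9035  0.4285 -0.0013]
 [ 0.4285  0.9035 -0.0018]
 [ 0.0004 -0.0021 -1.    ]] 0.999290789331566
top case 0.58 [ 0.6115 -0.0085  0.0423]
top nest 0.8 [ 0.6181 -0.0086  0.0443]
top staple 0.93 [ 0.6154 -0.0056  0.041 ]
top dial_grip 0.6 [ 0.5838 -0.0206  0.0914]
top shackle_bar 0.82 [ 0.5171 -0.0454  0.0761]
top jar_center 0.87 [0.7987 0.0602 0.0707]
top cast_center 0.59 [ 0.5554 -0.2529  0.0127]
top tube_center 0.79 [0.6909 0.2681 0.0151]
side case 0.93 [ 0.5662 -0.0823  0.0339]
side case 0.21 [0.6787 0.2647 0.0113]
side nest 0.96 [ 0.5644 -0.0861  0.0322]
side staple 0.81 [ 0.563  -0.0815  0.0356]
side lock_center 0.78 [ 0.5745 -0.0394  0.0812]
side dial_grip 0.63 [ 0.582  -0.0287  0.0947]
side shackle_bar 0.73 [ 0.5206 -0.0557  0.0791]
side jar_center 0.57 [ 0.5252 -0.0579  0.0752]
side cast_center 0.83 [ 0.5627 -0.2852  0.0169]
side tube_center 0.69 [0.6765 0.2642 0.0106]
```

View pics/top0.png

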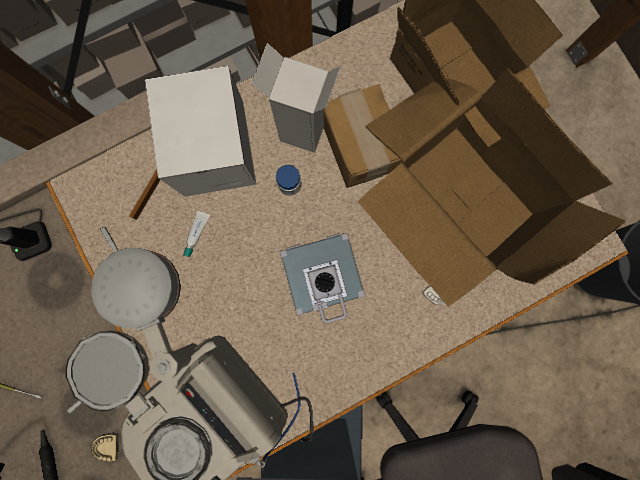

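View pics/side0.png

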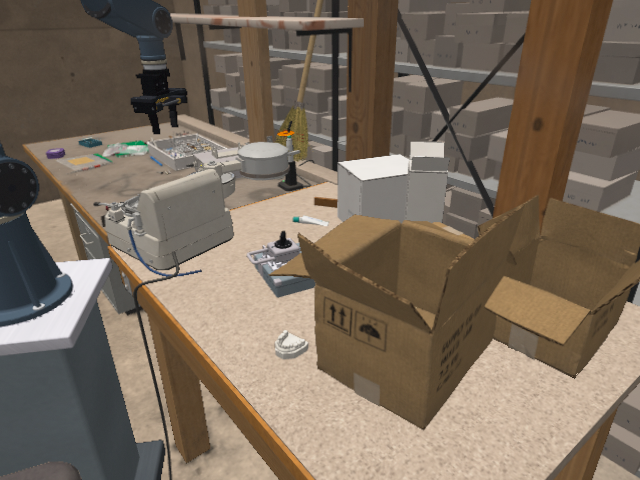

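The top view shows the case at about (322,275) with the dial at (324,282) and the shackle bar at (332,316). The jar is at (288,180), the cast at (432,295) and the tube at (196,233). The side view agrees. Next I check the heights along the arm's path.

Run:
```python
from h import *
np.set_printoptions(precision=3,suppress=True)
im,d=bot.capture('top'); m=np.zeros(d.shape,bool); m[::4,::4]=1
P=cloud('top',d,m)
for x in np.arange(0.1,0.9,0.1):
    print(round(x,1),[ (round(float(P[s,2].max()),2) if (s:=(abs(P[:,0]-x)<.05)&(abs(P[:,1]-y)<.05)).any() else None) for y in np.arange(-.4,.75,.1)])
c=bot.camera_model('wrist'); print(np.array(c['tool_from_camera']),np.array(c['intrinsics']))
```

```text
Traceback (most recent call last):
  File "h.py", line 15, in cloud
    return np.array([cam2world(name,p,st) for p in P]) if len(P) else P
                     ~~~~~~~~~^^^^^^^^^^^
  File "h.py", line 4, in cam2world
    m=bot.camera_model(name); p=np.asarray(p,float)
ValueError: time passes only in moves, steps and waits
```

```bash
cat > h.py <<'E'
import numpy as np, cv2
from rig import bot
_m={}
def model(n):
    if n not in _m: _m[n]=bot.camera_model(n)
    return _m[n]
def cam2world(name,p,st=None):
    m=model(name); p=np.asarray(p,float)
    if name=='wrist':
        T=np.array(m['tool_from_camera']); q=p@T[:3,:3].T+T[:3,3]
        return q@np.array(st['tcp_rot']).T+np.array(st['position'])
    R,_=cv2.Rodrigues(np.array(m['rvec'],float)); return (p-np.array(m['tvec'],float).ravel())@R
def save(name,fn):
    im,d=bot.capture(name); cv2.imwrite('pics/'+fn,im[:,:,::-1]); return im,d
def cloud(name,d,mask,st=None):
    m=model(name); v,u=np.nonzero(mask&(d>0)); z=d[v,u]
    n=cv2.undistortPoints(np.c_[u,v].astype(float)[:,None],np.array(m['intrinsics']),np.array(m['D']))[:,0]
    return cam2world(name,np.c_[n*z[:,None],z],st),u,v
E
python3 - <<'E'
from h import *
np.set_printoptions(precision=3,suppress=True)
im,d=bot.capture('top'); m=np.zeros(d.shape,bool); m[::4,::4]=1
P,_,_=cloud('top',d,m)
for x in np.arange(0.1,0.9,0.1):
    print(round(x,1),[ (round(float(P[s,2].max()),2) if (s:=(abs(P[:,0]-x)<.05)&(abs(P[:,1]-y)<.05)).any() else None) for y in np.arange(-.4,.75,.1)])
c=model('wrist'); print(np.array(c['tool_from_camera']),np.array(c['intrinsics']),bot.read_state()['time_s'])
E
```

```text
0.1 [-0.27, -0.27, -0.27, -0.15, -0.14, -0.13, None, None, -0.02, -0.01, 0.0, -0.02]
0.2 [-0.27, -0.3, -0.74, None, 0.0, 0.15, 0.11, 0.11, 0.09, 0.23, 0.0, -0.02]
0.3 [-0.78, None, 0.0, 0.0, 0.04, 0.2, 0.19, 0.12, 0.12, 0.29, -0.02, -0.02]
0.4 [None, 0.0, 0.0, 0.0, 0.01, 0.21, 0.21, 0.21, 0.11, 0.12, -0.02, -0.02]
0.5 [0.0, 0.15, 0.0, 0.08, 0.09, 0.0, 0.09, 0.23, 0.22, -0.02, -0.02, -0.02]
0.6 [0.28, 0.22, 0.18, 0.09, 0.12, 0.05, 0.0, 0.23, 0.23, 0.0, 0.08, 0.07]
0.7 [0.25, 0.19, 0.19, 0.18, 0.05, 0.03, 0.0, 0.02, 0.19, 0.0, 0.11, 0.07]
0.8 [0.28, 0.01, 0.19, 0.19, 0.11, 0.17, 0.17, 0.17, 0.03, 0.0, 0.01, 0.01]
[[ 0.001 -0.953 -0.303  0.083]
 [ 1.     0.001  0.    -0.001]
 [-0.    -0.303  0.953 -0.162]
 [ 0.     0.     0.     1.   ]] [[415.41    0.    319.77 ]
 [  0.    415.41  241.344]
 [  0.      0.      1.   ]] 1.1
```

Request:
move_arm:
  increments:
    - {"xyz":[0,0,-40],"roll":0,"grip":100}
    - {"xyz":[0,0,-40],"roll":0,"grip":100}
    - {"xyz":[0,0,-40],"roll":0,"grip":100}
    - {"xyz":[0,0,-40],"roll":0,"grip":100}
    - {"xyz":[-30,-22,-10],"roll":0,"grip":100}

```text
time_s: 1.52
position: [0.2851, 0.5382, 0.4003]
tcp_rot: [[-0.906, 0.423, 0.007], [0.423, 0.906, 0.015], [-0.0, 0.017, -1.0]]
force: [1.0, 0.9, 0.3]
opening: 1.0
grasp_force: 0.0
```

Request:
move_arm:
  increments:
    - {"xyz":[-32,-23,0],"roll":0,"grip":100}
    - {"xyz":[-32,-23,0],"roll":0,"grip":100}
    - {"xyz":[-32,-23,0],"roll":0,"grip":100}
    - {"xyz":[-32,-23,0],"roll":0,"grip":100}
    - {"xyz":[-32,-23,0],"roll":0,"grip":100}

```text
time_s: 1.93
position: [0.3811, 0.3578, 0.3928]
tcp_rot: [[-0.904, 0.428, 0.001], [0.428, 0.904, 0.0], [-0.0, 0.0, -1.0]]
force: [0.3, 0.1, 0.7]
opening: 1.0
grasp_force: 0.0
```

Request:
move_arm:
  increments:
    - {"xyz":[-32,-23,0],"roll":0,"grip":100}
    - {"xyz":[-32,-23,0],"roll":0,"grip":100}
    - {"xyz":[-32,-23,0],"roll":0,"grip":100}
    - {"xyz":[-32,-23,0],"roll":0,"grip":100}
    - {"xyz":[-32,-23,0],"roll":0,"grip":100}

```text
time_s: 2.35
position: [0.4765, 0.1853, 0.3928]
tcp_rot: [[-0.904, 0.428, 0.001], [0.428, 0.904, 0.0], [-0.0, 0.0, -1.0]]
force: [1.0, -0.4, 0.2]
opening: 0.997
grasp_force: 0.0
```

Request:
move_arm:
  increments:
    - {"xyz":[-32,-23,0],"roll":0,"grip":100}
    - {"xyz":[-32,-23,0],"roll":0,"grip":100}
    - {"xyz":[-32,-23,0],"roll":0,"grip":100}
    - {"xyz":[-32,-23,0],"roll":0,"grip":100}
    - {"xyz":[-32,-23,0],"roll":0,"grip":100}

```text
time_s: 2.77
position: [0.5718, 0.0127, 0.3927]
tcp_rot: [[-0.903, 0.429, 0.0], [0.429, 0.903, 0.0], [-0.0, 0.0, -1.0]]
force: [0.8, -0.1, 0.4]
opening: 0.998
grasp_force: 0.0
```

Request:
move_arm:
  increments:
    - {"xyz":[0,0,20],"roll":0.12,"grip":100}
    - {"xyz":[0,0,25],"roll":0.12,"grip":100}
    - {"xyz":[0,0,25],"roll":0.12,"grip":100}
    - {"xyz":[0,0,25],"roll":0.12,"grip":100}
    - {"xyz":[0,0,10],"roll":0.12,"grip":100}

```text
time_s: 3.18
position: [0.5692, 0.0146, 0.2839]
tcp_rot: [[-0.498, 0.867, -0.006], [0.867, 0.498, 0.001], [0.004, -0.005, -1.0]]
force: [0.1, -0.2, -1.1]
opening: 1.005
grasp_force: 0.0
```

Request:
move_arm:
  increments:
    - {"xyz":[0,0,0],"roll":0.12,"grip":100}
    - {"xyz":[0,0,0],"roll":0.06,"grip":100}
    - {"xyz":[0,0,0],"roll":0,"grip":100}
    - {"xyz":[0,0,0],"roll":0,"grip":100}

```text
time_s: 3.52
position: [0.5714, 0.0146, 0.2876]
tcp_rot: [[-0.343, 0.939, 0.0], [0.939, 0.343, -0.0], [-0.0, 0.0, -1.0]]
force: [0.4, -0.1, 0.1]
opening: 1.001
grasp_force: 0.0
```

Run:
```python
from h import *
np.set_printoptions(precision=4,suppress=True)
st=bot.read_state(); print(st['time_s'],st['position'],np.array(st['tcp_rot'])[:,1],st['joint_positions'],st['force'])
im,d=save('wrist','w1.png')
for l in ['staple','lock_center','dial_grip','shackle_bar','nest']:
    for r in bot.spot_in(l,'wrist')[:2]: print(l,round(r['conf'],2),cam2world('wrist',r['at'],st))
P,u,v=cloud('wrist',d,np.ones(d.shape,bool),st)
np.savez('w1.npz',P=P,u=u,v=v)
```

```text
3.5167 [0.5714 0.0146 0.2876] [0.9394 0.3427 0.0001] [ -9.7355  22.0737  85.3261  -0.0018  72.5922 -29.7759] [ 0.426  -0.0656  0.0872]
staple 0.96 [0.6103 0.0096 0.0411]
lock_center 0.56 [ 0.5692 -0.0199  0.0885]
shackle_bar 0.73 [ 0.5193 -0.0448  0.0793]
nest 0.72 [0.6087 0.0075 0.0463]
```

View pics/w1.png

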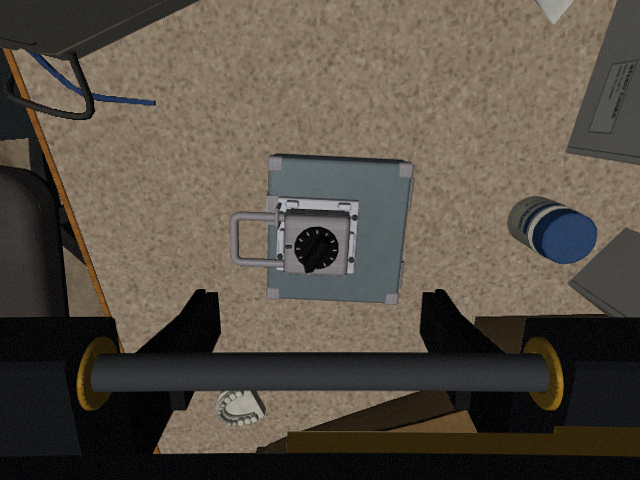

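The wrist view shows the dial at (316,247), the mark at (289,246), and the pointer end at about (308,271), so the dial is about 2 notches up. The shackle bar is at (235,240) and the case is nearly aligned with the image. Next I fit the geometry from depth.

Run:
```python
from h import *
np.set_printoptions(precision=4,suppress=True)
f=np.load('w1.npz'); P,u,v=f['P'],f['u'],f['v']
def rect(s,n):
    Q=P[s]; (c,w,a)=cv2.minAreaRect((Q[:,:2]*1000).astype(np.float32)); print(n,s.sum(),'c',np.array(c),'size',w,'ang',a,'z',np.median(Q[:,2]))
near=(u>220)&(u<420)&(v>145)&(v<305)
rect(near&(P[:,2]>.040)&(P[:,2]<.050),'case top')
rect(near&(P[:,2]>.051)&(P[:,2]<.059),'nest')
rect(near&(u>280)&(u<352)&(P[:,2]>.085)&(P[:,2]<.091)&(v<280),'lock top')
rect(near&(P[:,2]>.106)&(P[:,2]<.125),'bar')
rect((u>225)&(u<270)&(v>205)&(v<272)&(P[:,2]>.065)&(P[:,2]<.085),'shackle')
rect((u>225)&(u<243)&(v>205)&(v<272)&(P[:,2]>.065)&(P[:,2]<.085),'crossbar')
s=near&(P[:,2]>.106); Q=P[s,:2]; print(Q.mean(0), P[s,2].max(), np.c_[u[s],v[s]].min(0),np.c_[u[s],v[s]].max(0)); w,V=np.linalg.eigh(np.cov(Q.T)); print('bar dir',np.degrees(np.arctan2(*V[::-1,1])))
for d in range(-20,21,4):pass
im=cv2.imread('pics/w1.png')[140:310,215:425]; cv2.imwrite('pics/w1c.png',cv2.resize(im,None,fx=3.5,fy=3.5,interpolation=cv2.INTER_CUBIC))
```

```text
case top 13092 c [599.954  -15.9448] size (142.7655487060547, 151.00888061523438) ang 17.14634132385254 z 0.04525829406019306
nest 1229 c [580.8746 -21.8697] size (80.00444030761719, 76.08203887939453) ang 17.1833438873291 z 0.055155868227319604
lock top 2195 c [580.845  -21.3876] size (59.35723876953125, 57.46651840209961) ang 18.029470443725586 z 0.08890031930039632
bar 470 c [580.6515 -21.4295] size (31.977882385253906, 10.178681373596191) ang 77.13298034667969 z 0.11676820013990488
shackle 942 c [520.8312 -40.531 ] size (37.51008605957031, 53.95219802856445) ang 17.877880096435547 z 0.07652287062890846
crossbar 493 c [508.7484 -43.7886] size (12.02164363861084, 52.44453430175781) ang 16.70851707458496 z 0.07649270386204945
[ 0.5803 -0.0195] 0.11933907792532486 [304 237] [329 272]
bar dir 77.66534689221261
```

View pics/w1c.png

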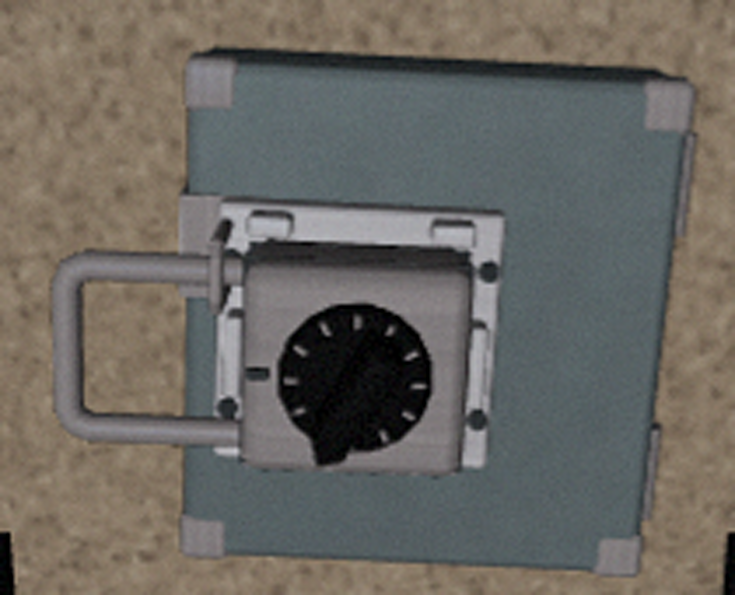

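The crop confirms it: the mark is at the left, the pointer is at the lower left, and the bar angle is 77.2° against a lock angle of 17.2°. So the dial is at 60°, or 2 notches.

Request:
move_arm:
  increments:
    - {"xyz":[-37,-3.6,0],"roll":0,"grip":100}
    - {"xyz":[0,0,24],"roll":0.115,"grip":100}
    - {"xyz":[0,0,24],"roll":0.115,"grip":100}
    - {"xyz":[0,0,24],"roll":0.115,"grip":100}
    - {"xyz":[0,0,24],"roll":0.115,"grip":100}

```text
time_s: 4.23
position: [0.5808, -0.0217, 0.1909]
tcp_rot: [[0.118, 0.993, 0.001], [0.993, -0.118, -0.0], [-0.0, 0.001, -1.0]]
force: [-0.0, -0.2, 0.1]
opening: 1.0
grasp_force: 0.0
```

Request:
move_arm:
  increments:
    - {"xyz":[0,0,24],"roll":0.114,"grip":100}
    - {"xyz":[0,0,0],"roll":0,"grip":60}
    - {"xyz":[0,0,0],"roll":0,"grip":60}
    - {"xyz":[0,0,0],"roll":0,"grip":60}
    - {"xyz":[0,0,0],"roll":0,"grip":60}

```text
time_s: 4.65
position: [0.582, -0.0216, 0.1694]
tcp_rot: [[0.222, 0.975, 0.004], [0.975, -0.222, -0.001], [-0.0, 0.004, -1.0]]
force: [0.9, 0.8, 0.1]
opening: 0.783
grasp_force: 0.0
```

Run:
```python
from h import *
np.set_printoptions(precision=4,suppress=True)
st=bot.read_state(); R=np.array(st['tcp_rot'])
print(st['time_s'],st['position'],'yaw',np.degrees(np.arctan2(R[1,1],R[0,1])),st['joint_positions'])
t=np.array([.5807,-.0214,.098]); print('tool shift mm',1000*R.T@(t-st['position']))
im,d=save('wrist','w2.png'); P,u,v=cloud('wrist',d,np.ones(d.shape,bool),st)
s=(P[:,2]>.106)&(P[:,2]<.121)&(np.hypot(P[:,0]-.581,P[:,1]+.021)<.03)
print(s.sum(),cv2.minAreaRect((P[s,:2]*1000).astype(np.float32)))
```

```text
4.65 [ 0.582  -0.0216  0.1694] yaw -12.83965822936435 [-13.1183  30.6502  91.5271   0.001   57.607   -0.2792]
tool shift mm [-0.0426 -1.5496 71.4179]
1004 ((580.6702880859375, -21.68284034729004), (32.952964782714844, 9.696992874145508), 77.06031799316406)
```

Request:
move_arm:
  increments:
    - {"xyz":[0,-0.8,24],"roll":0,"grip":50}
    - {"xyz":[0,0,24],"roll":0,"grip":50}
    - {"xyz":[0,0,15],"roll":0,"grip":50}
    - {"xyz":[0,0,8],"roll":0,"grip":50}
    - {"xyz":[0,0,0],"roll":0,"grip":50}

```text
time_s: 5.12
position: [0.5793, -0.0211, 0.0959]
tcp_rot: [[0.223, 0.975, -0.002], [0.975, -0.223, 0.0], [-0.0, -0.002, -1.0]]
force: [0.7, -0.8, 1.0]
opening: 0.503
grasp_force: 0.0
```

Request:
move_arm:
  increments:
    - {"xyz":[0,0,0],"roll":0,"grip":0}
    - {"xyz":[0,0,0],"roll":0,"grip":0}
    - {"xyz":[0,0,0],"roll":0,"grip":0}
    - {"xyz":[0,0,0],"roll":0,"grip":0}
    - {"xyz":[0,0,0],"roll":0,"grip":0}

```text
time_s: 5.53
position: [0.5803, -0.0213, 0.0974]
tcp_rot: [[0.224, 0.975, 0.002], [0.975, -0.224, -0.0], [-0.0, 0.002, -1.0]]
force: [-0.1, -0.6, -0.8]
opening: 0.208
grasp_force: 0.0
```

Request:
move_arm:
  increments:
    - {"xyz":[0,0,0],"roll":0,"grip":0}
    - {"xyz":[0,0,0],"roll":0,"grip":0}
    - {"xyz":[0,0,0],"roll":0,"grip":0}

```text
time_s: 5.78
position: [0.5805, -0.0214, 0.097]
tcp_rot: [[0.224, 0.975, 0.002], [0.975, -0.224, -0.0], [0.0, 0.002, -1.0]]
force: [2.2, -0.1, 0.9]
opening: 0.115
grasp_force: 30.0
```

Gripped (10 mm). Now I turn clockwise by 1.047 rad.

Request:
move_arm:
  increments:
    - {"xyz":[0,0,0],"roll":0.105,"grip":0}
    - {"xyz":[0,0,0],"roll":0.105,"grip":0}
    - {"xyz":[0,0,0],"roll":0.105,"grip":0}
    - {"xyz":[0,0,0],"roll":0.105,"grip":0}
    - {"xyz":[0,0,0],"roll":0.105,"grip":0}

```text
time_s: 6.2
position: [0.5799, -0.0218, 0.0969]
tcp_rot: [[0.686, 0.728, 0.0], [0.728, -0.686, -0.001], [-0.001, 0.001, -1.0]]
force: [-0.2, -1.6, 2.3]
opening: 0.113
grasp_force: 30.0
```

Request:
move_arm:
  increments:
    - {"xyz":[0,0,0],"roll":0.105,"grip":0}
    - {"xyz":[0,0,0],"roll":0.105,"grip":0}
    - {"xyz":[0,0,0],"roll":0.105,"grip":0}
    - {"xyz":[0,0,0],"roll":0.105,"grip":0}
    - {"xyz":[0,0,0],"roll":0.102,"grip":0}

```text
time_s: 6.62
position: [0.5797, -0.0216, 0.0969]
tcp_rot: [[0.957, 0.289, -0.0], [0.289, -0.957, -0.001], [-0.0, 0.001, -1.0]]
force: [-1.7, -0.8, 3.5]
opening: 0.109
grasp_force: 30.0
```

Request:
move_arm:
  increments:
    - {"xyz":[0,0,0],"roll":0,"grip":0}
    - {"xyz":[0,0,0],"roll":0,"grip":0}
    - {"xyz":[0,0,0],"roll":0,"grip":0}
    - {"xyz":[0,0,0],"roll":0,"grip":0}

```text
time_s: 6.95
position: [0.5798, -0.0215, 0.0969]
tcp_rot: [[0.956, 0.295, 0.0], [0.295, -0.956, -0.0], [-0.0, 0.001, -1.0]]
force: [-1.6, -1.7, 5.2]
opening: 0.117
grasp_force: 30.0
```

Request:
move_arm:
  increments:
    - {"xyz":[0,0,0],"roll":0,"grip":40}
    - {"xyz":[0,0,0],"roll":0,"grip":40}
    - {"xyz":[0,0,0],"roll":0,"grip":40}
    - {"xyz":[0,0,0],"roll":0,"grip":40}
    - {"xyz":[0,0,-10],"roll":0,"grip":40}

```text
time_s: 7.37
position: [0.5781, -0.0207, 0.1048]
tcp_rot: [[0.956, 0.294, -0.005], [0.294, -0.956, 0.001], [-0.004, -0.003, -1.0]]
force: [0.3, 0.2, -0.0]
opening: 0.368
grasp_force: 0.0
```

Request:
move_arm:
  increments:
    - {"xyz":[0,0,-25],"roll":0,"grip":40}
    - {"xyz":[0,0,-35],"roll":0,"grip":40}
    - {"xyz":[0,0,-35],"roll":0,"grip":40}
    - {"xyz":[0,0,0],"roll":0,"grip":40}
    - {"xyz":[0,0,0],"roll":0,"grip":40}

```text
time_s: 7.78
position: [0.5815, -0.0215, 0.2046]
tcp_rot: [[0.956, 0.294, 0.006], [0.294, -0.956, -0.001], [0.006, 0.003, -1.0]]
force: [-0.3, -0.0, -0.4]
opening: 0.402
grasp_force: 0.0
```

Run:
```python
from h import *
np.set_printoptions(precision=4,suppress=True)
st=bot.read_state(); R=np.array(st['tcp_rot'])
print(st['time_s'],st['position'],'yaw',np.degrees(np.arctan2(R[1,1],R[0,1])),st['joint_positions'])
im,d=save('wrist','w3.png'); P,u,v=cloud('wrist',d,np.ones(d.shape,bool),st)
def rect(s,n): print(n,s.sum(),cv2.minAreaRect((P[s,:2]*1000).astype(np.float32)),np.median(P[s,2]))
q=(P[:,:2]-[.5808,-.0215])@np.array([[.9553,-.2957],[.2957,.9553]])
rect((P[:,2]>.106)&(P[:,2]<.121)&(np.hypot(*q.T)<.03),'bar')
rect((P[:,2]>.085)&(P[:,2]<.091)&(abs(q)<.045).all(1),'lock')
rect((P[:,2]>.066)&(P[:,2]<.082)&(abs(q[:,1])<.015)&(q[:,0]<-.05)&(q[:,0]>-.12),'crossbar')
```

```text
7.7833 [ 0.5815 -0.0215  0.2046] yaw -72.9220440732243 [-13.1142  27.9715  89.7957   0.0072  61.8655  59.804 ]
bar 759 ((580.4403076171875, -21.99662971496582), (32.73402404785156, 9.670804023742676), 16.859973907470703) 0.11685755219922155
lock 3778 ((577.1704711914062, -22.927955627441406), (67.18336486816406, 57.43209457397461), 15.407604217529297) 0.08880693718094576
crossbar 389 ((506.5109558105469, -44.36732482910156), (8.812898635864258, 29.780786514282227), 16.546052932739258) 0.07635462419428485
```

View pics/w3.png

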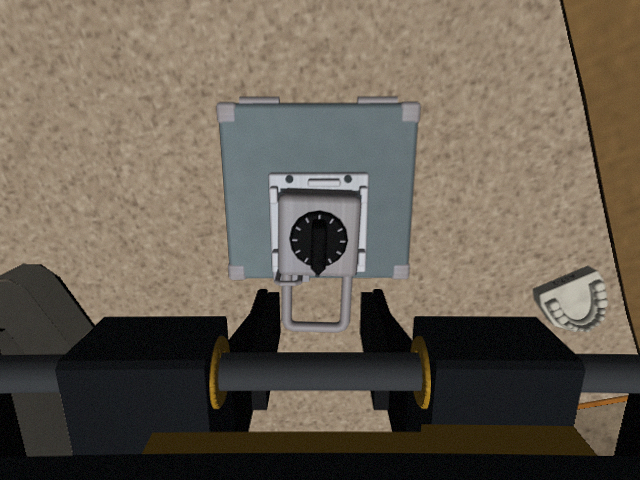

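The picture shows the pointer at (319,273) facing the shackle, and the bar is within 0.4° of the lock axis, so the dial is at 0. The crossbar at (318,327) measures (0.506,-0.044). I move over it, turn by 90°, and narrow the opening.

Request:
move_arm:
  increments:
    - {"xyz":[-39,0,0],"roll":0,"grip":25}
    - {"xyz":[-38.5,0,0],"roll":0,"grip":25}
    - {"xyz":[0,0,0],"roll":-0.12,"grip":25}
    - {"xyz":[0,0,0],"roll":-0.12,"grip":25}
    - {"xyz":[0,0,0],"roll":-0.12,"grip":25}

```text
time_s: 8.25
position: [0.5035, -0.0437, 0.2]
tcp_rot: [[0.788, 0.615, -0.004], [0.615, -0.788, 0.001], [-0.002, -0.004, -1.0]]
force: [-0.5, -0.0, 0.9]
opening: 0.254
grasp_force: 0.0
```

Request:
move_arm:
  increments:
    - {"xyz":[0,0,0],"roll":-0.12,"grip":25}
    - {"xyz":[0,0,0],"roll":-0.12,"grip":25}
    - {"xyz":[0,0,0],"roll":-0.12,"grip":25}
    - {"xyz":[0,0,0],"roll":-0.12,"grip":25}
    - {"xyz":[0,0,0],"roll":-0.12,"grip":25}

```text
time_s: 8.67
position: [0.5042, -0.0435, 0.1999]
tcp_rot: [[0.302, 0.953, -0.004], [0.953, -0.302, 0.001], [0.0, -0.004, -1.0]]
force: [-0.3, 0.4, 0.3]
opening: 0.253
grasp_force: 0.0
```

Request:
move_arm:
  increments:
    - {"xyz":[0,0,0],"roll":-0.12,"grip":25}
    - {"xyz":[0,0,0],"roll":-0.12,"grip":25}
    - {"xyz":[0,0,0],"roll":-0.12,"grip":25}
    - {"xyz":[0,0,0],"roll":-0.12,"grip":25}
    - {"xyz":[0,0,30],"roll":-0.013,"grip":25}

```text
time_s: 9.08
position: [0.5084, -0.0447, 0.1739]
tcp_rot: [[-0.184, 0.983, 0.008], [0.983, 0.184, -0.002], [-0.004, 0.007, -1.0]]
force: [1.1, -0.2, 0.0]
opening: 0.253
grasp_force: 0.0
```

Request:
move_arm:
  increments:
    - {"xyz":[0,0,20],"roll":0,"grip":25}
    - {"xyz":[0,0,0],"roll":0,"grip":25}
    - {"xyz":[0,0,0],"roll":0,"grip":25}
    - {"xyz":[0,0,0],"roll":0,"grip":25}

```text
time_s: 9.42
position: [0.5056, -0.0439, 0.1515]
tcp_rot: [[-0.179, 0.984, -0.001], [0.984, 0.179, 0.0], [0.0, -0.001, -1.0]]
force: [1.1, 0.6, 0.9]
opening: 0.248
grasp_force: 0.0
```

Run:
```python
from h import *
np.set_printoptions(precision=4,suppress=True)
st=bot.read_state(); R=np.array(st['tcp_rot'])
print(st['time_s'],st['position'],'yaw',np.degrees(np.arctan2(R[1,1],R[0,1])),st['opening'],st['joint_positions'])
t=np.array([.5064,-.0445,.060]); print('tool shift mm',1000*R.T@(t-st['position']))
```

```text
9.4167 [ 0.5056 -0.0439  0.1515] yaw 10.309115889985504 0.24836543071844946 [-17.6017  27.2988 102.8522   0.0031  49.8996 -27.9128]
tool shift mm [-0.7322  0.745  91.4676]
```

Request:
move_arm:
  increments:
    - {"xyz":[-0.7,0.7,0],"roll":-0.12,"grip":25}
    - {"xyz":[0,0,30],"roll":0,"grip":25}
    - {"xyz":[0,0,30],"roll":0,"grip":25}
    - {"xyz":[0,0,20],"roll":0,"grip":25}
    - {"xyz":[0,0,11],"roll":0,"grip":25}

```text
time_s: 9.83
position: [0.5062, -0.0445, 0.0596]
tcp_rot: [[-0.296, 0.955, -0.001], [0.955, 0.296, 0.0], [0.001, -0.001, -1.0]]
force: [-0.7, 0.8, 0.4]
opening: 0.25
grasp_force: 0.0
```

Request:
move_arm:
  increments:
    - {"xyz":[0,0,0],"roll":0,"grip":25}
    - {"xyz":[0,0,0],"roll":0,"grip":0}
    - {"xyz":[0,0,0],"roll":0,"grip":0}
    - {"xyz":[0,0,0],"roll":0,"grip":0}
    - {"xyz":[0,0,0],"roll":0,"grip":0}

```text
time_s: 10.25
position: [0.5071, -0.045, 0.0618]
tcp_rot: [[-0.296, 0.955, 0.002], [0.955, 0.296, -0.001], [-0.002, 0.002, -1.0]]
force: [-1.2, -1.8, 0.9]
opening: 0.078
grasp_force: 29.9
```

Request:
move_arm:
  increments:
    - {"xyz":[0,-4,0],"roll":0,"grip":0}
    - {"xyz":[0,-4,0],"roll":0,"grip":0}
    - {"xyz":[0,-4,0],"roll":0,"grip":0}
    - {"xyz":[0,-4,0],"roll":0,"grip":0}
    - {"xyz":[0,-4,0],"roll":0,"grip":0}

```text
time_s: 10.67
position: [0.4878, -0.0509, 0.0609]
tcp_rot: [[-0.295, 0.955, 0.002], [0.955, 0.295, -0.001], [-0.001, 0.002, -1.0]]
force: [2.3, 0.1, 0.3]
opening: 0.08
grasp_force: 29.9
```

Request:
move_arm:
  increments:
    - {"xyz":[0,-3,0],"roll":0,"grip":0}
    - {"xyz":[0,-1.5,0],"roll":0,"grip":0}
    - {"xyz":[0,0,0],"roll":0,"grip":0}
    - {"xyz":[0,0,0],"roll":0,"grip":0}
    - {"xyz":[0,0,0],"roll":0,"grip":0}

```text
time_s: 11.08
position: [0.4826, -0.0519, 0.0604]
tcp_rot: [[-0.296, 0.955, -0.001], [0.955, 0.296, 0.0], [0.0, -0.001, -1.0]]
force: [0.8, -2.2, 2.4]
opening: 0.078
grasp_force: 29.9
```

Request:
move_arm:
  increments:
    - {"xyz":[0,0,0],"roll":0,"grip":25}
    - {"xyz":[0,0,0],"roll":0,"grip":25}
    - {"xyz":[0,0,0],"roll":0,"grip":25}
    - {"xyz":[0,0,0],"roll":0,"grip":25}
    - {"xyz":[0,0,-15],"roll":0,"grip":25}

```text
time_s: 11.5
position: [0.4808, -0.0509, 0.0737]
tcp_rot: [[-0.296, 0.955, -0.006], [0.955, 0.296, 0.002], [0.004, -0.005, -1.0]]
force: [0.1, -0.0, -0.0]
opening: 0.24
grasp_force: 0.0
```

Request:
move_arm:
  increments:
    - {"xyz":[0,0,-35],"roll":0,"grip":25}
    - {"xyz":[0,0,-35],"roll":0,"grip":25}
    - {"xyz":[0,0,-35],"roll":0,"grip":25}
    - {"xyz":[0,30,-20],"roll":0,"grip":100}
    - {"xyz":[0,35,0],"roll":0,"grip":100}

```text
time_s: 11.92
position: [0.5462, -0.0328, 0.2055]
tcp_rot: [[-0.294, 0.956, 0.006], [0.956, 0.294, -0.002], [-0.004, 0.005, -1.0]]
force: [0.7, -0.4, 0.5]
opening: 0.331
grasp_force: 0.0
```

Request:
move_arm:
  increments:
    - {"xyz":[0,37,0],"roll":0.12,"grip":100}
    - {"xyz":[0,0,0],"roll":0.12,"grip":100}
    - {"xyz":[0,0,0],"roll":0.12,"grip":100}
    - {"xyz":[0,0,0],"roll":0.12,"grip":100}
    - {"xyz":[0,0,0],"roll":0.12,"grip":100}

```text
time_s: 12.33
position: [0.5797, -0.021, 0.1998]
tcp_rot: [[0.3, 0.954, -0.002], [0.954, -0.3, 0.001], [-0.0, -0.002, -1.0]]
force: [-0.1, -0.3, 0.3]
opening: 0.699
grasp_force: 0.0
```

Request:
move_arm:
  increments:
    - {"xyz":[0,0,0],"roll":0.12,"grip":100}
    - {"xyz":[0,0,0],"roll":0.12,"grip":100}
    - {"xyz":[0,0,0],"roll":0.12,"grip":100}
    - {"xyz":[0,0,0],"roll":0.12,"grip":100}
    - {"xyz":[0,0,0],"roll":0.12,"grip":100}

```text
time_s: 12.75
position: [0.5796, -0.0212, 0.2]
tcp_rot: [[0.787, 0.617, -0.002], [0.617, -0.787, 0.001], [-0.001, -0.002, -1.0]]
force: [0.1, 0.4, 0.4]
opening: 0.985
grasp_force: 0.0
```

Request:
move_arm:
  increments:
    - {"xyz":[0,0,0],"roll":0.12,"grip":100}
    - {"xyz":[0,0,0],"roll":0.12,"grip":100}
    - {"xyz":[0,0,0],"roll":0.12,"grip":100}
    - {"xyz":[0,0,0],"roll":0.011,"grip":100}
    - {"xyz":[0,0,0],"roll":0,"grip":100}

```text
time_s: 13.17
position: [0.5799, -0.0213, 0.2002]
tcp_rot: [[0.955, 0.298, -0.002], [0.298, -0.955, 0.0], [-0.001, -0.001, -1.0]]
force: [-0.1, -1.2, -0.1]
opening: 0.999
grasp_force: 0.0
```

Run:
```python
from h import *
np.set_printoptions(precision=4,suppress=True)
st=bot.read_state(); R=np.array(st['tcp_rot'])
print(st['time_s'],st['position'],'yaw',np.degrees(np.arctan2(R[1,1],R[0,1])),st['opening'],st['joint_positions'])
im,d=save('wrist','w4.png'); P,u,v=cloud('wrist',d,np.ones(d.shape,bool),st)
def rect(s,n): print(n,s.sum(),cv2.minAreaRect((P[s,:2]*1000).astype(np.float32)),np.median(P[s,2]))
q=(P[:,:2]-[.5808,-.0215])@np.array([[.9553,-.2957],[.2957,.9553]])
rect((P[:,2]>.106)&(P[:,2]<.121)&(np.hypot(*q.T)<.03),'bar')
rect((P[:,2]>.086)&(P[:,2]<.091)&(abs(q[:,1])<.045)&(q[:,0]>-.033)&(q[:,0]<.045),'lock')
rect((P[:,2]>.066)&(P[:,2]<.082)&(abs(q[:,1])<.015)&(q[:,0]<-.07)&(q[:,0]>-.14),'crossbar')
t=np.array([.5803,-.0217,.063]); print('tool shift mm',1000*R.T@(t-st['position']))
```

```text
13.1667 [ 0.5799 -0.0213  0.2002] yaw -72.66358974263 0.9987738869379968 [-13.1354  28.3454  89.9396   0.0038  61.8054  59.5264]
bar 794 ((580.274658203125, -21.205982208251953), (32.47978973388672, 9.98946475982666), 15.377058982849121) 0.11684926983878538
lock 3734 ((580.7715454101562, -21.1534423828125), (58.7965202331543, 56.96011734008789), 15.743509292602539) 0.0888772862700187
crossbar 151 ((486.55926513671875, -50.923179626464844), (2.567920446395874, 29.29318618774414), 15.938281059265137) 0.07441535481185671
tool shift mm [  0.4667   0.6034 137.1501]
```

View pics/w4.png

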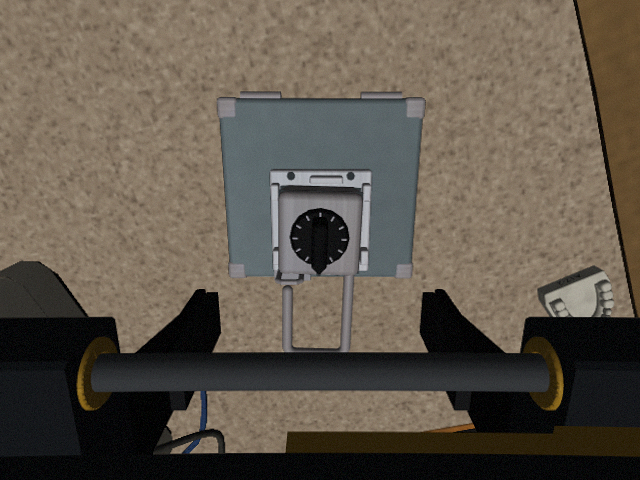

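The shackle is out: the crossbar is at about (318,351), about 23 mm further from the body than before, and the staple is free. Next I grip the body across y.

Request:
move_arm:
  increments:
    - {"xyz":[0.4,0.4,30],"roll":0.02,"grip":100}
    - {"xyz":[0,0,35],"roll":0,"grip":100}
    - {"xyz":[0,0,35],"roll":0,"grip":100}
    - {"xyz":[0,0,25],"roll":0,"grip":100}
    - {"xyz":[0,0,12],"roll":0,"grip":100}

```text
time_s: 13.63
position: [0.5784, -0.0214, 0.0601]
tcp_rot: [[0.961, 0.278, -0.006], [0.278, -0.961, 0.001], [-0.006, -0.003, -1.0]]
force: [-0.4, -0.1, 1.5]
opening: 0.998
grasp_force: 0.0
```

Request:
move_arm:
  increments:
    - {"xyz":[0,0,0],"roll":0,"grip":0}
    - {"xyz":[0,0,0],"roll":0,"grip":0}
    - {"xyz":[0,0,0],"roll":0,"grip":0}
    - {"xyz":[0,0,0],"roll":0,"grip":0}
    - {"xyz":[0,0,0],"roll":0,"grip":0}

```text
time_s: 14.05
position: [0.5823, -0.0221, 0.0653]
tcp_rot: [[0.961, 0.276, 0.003], [0.276, -0.961, -0.001], [0.003, 0.002, -1.0]]
force: [-0.2, 3.3, 1.0]
opening: 0.707
grasp_force: 2.9
```

Request:
move_arm:
  increments:
    - {"xyz":[0,0,0],"roll":0,"grip":0}
    - {"xyz":[0,0,0],"roll":0,"grip":0}
    - {"xyz":[0,0,0],"roll":0,"grip":0}

```text
time_s: 14.3
position: [0.5817, -0.0214, 0.0652]
tcp_rot: [[0.961, 0.276, 0.002], [0.276, -0.961, 0.0], [0.002, 0.0, -1.0]]
force: [-0.7, 2.3, 8.2]
opening: 0.662
grasp_force: 30.0
```

Request:
move_arm:
  increments:
    - {"xyz":[0,0,-4],"roll":0,"grip":0}
    - {"xyz":[0,0,-6],"roll":0,"grip":0}
    - {"xyz":[0,0,-8],"roll":0,"grip":0}
    - {"xyz":[0,0,-10],"roll":0,"grip":0}
    - {"xyz":[0,0,-10],"roll":0,"grip":0}

```text
time_s: 14.72
position: [0.5804, -0.022, 0.1022]
tcp_rot: [[0.961, 0.276, -0.001], [0.276, -0.961, 0.0], [-0.001, -0.0, -1.0]]
force: [0.4, 0.4, -4.3]
opening: 0.661
grasp_force: 30.0
```

Request:
move_arm:
  increments:
    - {"xyz":[0,0,-12],"roll":0,"grip":0}
    - {"xyz":[0,0,-15],"roll":0,"grip":0}
    - {"xyz":[0,0,-15],"roll":0,"grip":0}
    - {"xyz":[0,0,-15],"roll":0,"grip":0}
    - {"xyz":[0,0,-15],"roll":0,"grip":0}

```text
time_s: 15.13
position: [0.5805, -0.0219, 0.175]
tcp_rot: [[0.961, 0.276, -0.0], [0.276, -0.961, -0.0], [-0.0, 0.0, -1.0]]
force: [-0.2, -0.3, -4.7]
opening: 0.665
grasp_force: 30.0
```

Request:
move_arm:
  increments:
    - {"xyz":[0,0,-10],"roll":0,"grip":0}
    - {"xyz":[0,0,0],"roll":0,"grip":0}
    - {"xyz":[0,0,0],"roll":0,"grip":0}
    - {"xyz":[0,0,0],"roll":0,"grip":0}
    - {"xyz":[0,0,0],"roll":0,"grip":0}

```text
time_s: 15.55
position: [0.5801, -0.0217, 0.1825]
tcp_rot: [[0.961, 0.276, -0.003], [0.276, -0.961, 0.001], [-0.002, -0.001, -1.0]]
force: [-0.5, -0.9, -4.4]
opening: 0.661
grasp_force: 30.0
```

Request:
move_arm:
  increments:
    - {"xyz":[0,0,0],"roll":0,"grip":0}
    - {"xyz":[0,0,0],"roll":0,"grip":0}
    - {"xyz":[0,0,0],"roll":0,"grip":0}
    - {"xyz":[0,0,0],"roll":0,"grip":0}
    - {"xyz":[0,0,0],"roll":0,"grip":0}

```text
time_s: 15.97
position: [0.581, -0.0219, 0.1834]
tcp_rot: [[0.961, 0.276, -0.0], [0.276, -0.961, 0.0], [-0.0, -0.0, -1.0]]
force: [0.2, -0.0, -4.4]
opening: 0.663
grasp_force: 30.0
```

Run:
```python
from h import *
np.set_printoptions(precision=4,suppress=True)
st=bot.read_state(); print(st['time_s'],st['position'],st['opening'],st['grasp_force'],st['force'])
im,d=save('wrist','w5.png'); P,u,v=cloud('wrist',d,np.ones(d.shape,bool),st)
q=(P-np.array([.581,-.0215,0])); q[:,:2]=q[:,:2]@np.array([[.961,-.276],[.276,.961]])
for a,b in [(-.028,-.022),(.022,.028)]:
    s=(q[:,0]>a)&(q[:,0]<b)&(abs(q[:,1])<.02)&(P[:,2]>.15); print(s.sum(),np.median(P[s,2]))
s=(q[:,0]<-.075)&(q[:,0]>-.13)&(abs(q[:,1])<.02)&(P[:,2]>.13)&(P[:,2]<.22); print('shackle',s.sum(),np.percentile(q[s,0],[2,50,98]) if s.any() else '',np.median(P[s,2]))
im,_=save('side','s5.png'); cv2.imwrite('pics/s5c.png',cv2.resize(im[150:370,180:400,::-1],None,fx=2.5,fy=2.5))
```

```text
15.9667 [ 0.581  -0.0219  0.1834] 0.6626023044802417 29.999348404817283 [ 0.219  -0.0063 -4.3502]
804 0.20733664977858995
14065 0.28361949557521826
shackle 0  nan
  return _methods._mean(a, axis=axis, dtype=dtype,
  ret = ret.dtype.type(ret / rcount)
```

View pics/w5.png

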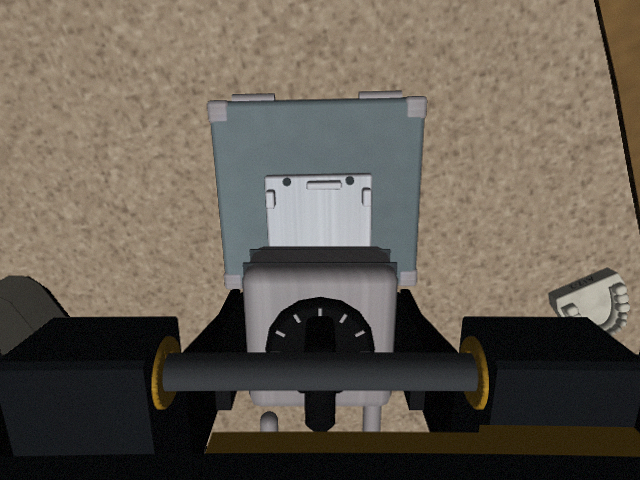

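View pics/s5c.png

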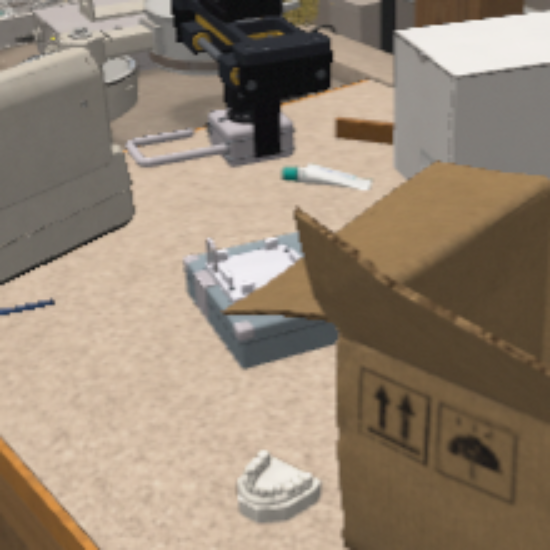

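The wrist view shows the lock held level, its body at (320,330), with the empty nest at (318,205). The side view shows the shackle pulled out, with the bow at (160,148), and the lock well above the case. The lock centre is at about 0.19 m, so I hand in.

```bash
python3 -c "
from rig import bot
print(bot.hand_in())"
```

```text
the job is handed in; nothing more can be done
None
```

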